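# Seat a gear coupling in the pinning nest and hold it against the sprung plunger

## Robot

A 6-joint arm with a two-finger parallel gripper is mounted at the origin on the work surface. World frame = base frame: x ahead of the robot, y to its left, z up, the work surface at z = 0. Lengths are in mm, angles in rad, forces in N, time in s.
With the tool pointing down it reaches from about 300 to 775 mm from the base axis. Payload 14.6 kg.
Tool frame: the origin (TCP) lies between the finger pads, 19 mm behind the fingertips; this is the grasp point; z points along the fingers, y is the direction in which the jaws open and shut (so a half turn about z gives the same grasp; the last joint's range is limited). The gripper opens to 94 mm and grips with 3 to 60 N. Pads are 16 mm wide; open, the fingers measure 119 mm over their backs; the gripper's body (75 mm by 177 mm) begins 78 mm behind the grasp point.
Start: joints at [-1.39, 0.3, 1.521, -0, 1.321, -0.067], TCP at [134.893, -533.192, 224.246] pointing down, gripper open.
Joint ranges: [-3.03, 3.03], [-0.79, 2.21], [0.23, 2.52], [-1.04, 4.18], [0, 3.07], [-2.55, 2.55]. Speed limits (rad/s): [2.22, 2.22, 2.57, 3.14, 3.14, 3.14].

## Interface

Orientations are given as [roll, pitch, yaw] about the fixed x, y, z axes, in that order (R = Rz(yaw) Ry(pitch) Rx(roll)).
In Python, from cell import read_state, cams, manip gives the robot as it stands.
- The arm moves only by the shell command python3 -m handwheel 'ROWS' [OPENING] [FORCE]. ROWS is JSON, a list of rows, each a list of 4 numbers: the shift along the tool's x, y, z in m, then the turn about the tool's z in degrees. In form: [[dx, dy, dz, turn], ...]. A call has 1 to 5 rows; each row is the pose to reach, as a shift and turn from the pose measured when the call began, along the tool's axes at that moment; what a row does not reach only later rows make up. A row lasts 1/8 s, in which the tool goes at most 62.5 mm and 10.7 degrees, less where a joint would pass 70% of its speed; a pose out of reach is approached as far as the arm can. A call with a gripper value outside its range is refused whole. OPENING is the closure, from 0 (fully open) to 1 (shut), set as the call begins (- or left out, the last holds). The fingers move at their own pace and stop on an object; FORCE is the grip in N (left out, the last holds). Time passes only in rows, so rows that repeat a pose let the fingers close. It gives the time, the measured TCP pose, the force and the opening at its end, in the units of the state.
- read_state(): the state, without advancing time (a new reading comes with each control period).
- cams.camera(name): name is "scene" or "side" or "wrist"; returns the picture (384x512x3 uint8, red, green, blue); there is no depth.
- cams.get_calibration(name): a dict with "vertical_fov" (degrees; the focal length in pixels is half the picture's height over the tangent of half this angle, whatever the lens; pixels are square), "cx", "cy" (the principal point, pixels), "R" (3x3) and "t" (3): a world point X has camera coordinates R X + t. Camera axes: x right, y down, z forward; pixel columns grow to the right and rows downward; lengths in mm; the calibration is good to about 2 mm. A picture is of the moment at which its call begins: read the wrist's pose just before it. get_calibration takes no time and is no camera call; for the wrist camera it gives the pose at the moment of the call.
- manip.sign_off(): hands the job in, once; it reports no verdict.
The state is a dict: "clock": time; "joints": joint angles; "qd": joint speeds; "effort": joint torques, N m; "eef_pos": TCP position; "eef_rot": TCP orientation; "wrist_force": force on the tool from outside, world axes, zero at the start; "moment": the same for the moment, N m; "finger_gap": finger opening in mm.
Only numpy, scipy, OpenCV 4.12 (cv2) and the standard library are available. Lean on these libraries where they do the work, as an engineer would, in place of code of your own. Each camera call takes 0.05 s, during which the arm holds its last target. There are 200 camera calls.

## Task

Take the gear coupling by its hub, bring its toothed rim in through the open end of the pinning nest and slide it along under the two keeper strips. Push it on against the sprung plunger until the rim sits fully home on the two dowel pins, without ramming it, and finish there: the program ends with the gripper still holding the coupling flat and firmly against the pins, because the plunger pushes it back out if let go. Leave the other loose parts where they lie.

Things in the scene. Friction and masses are not known exactly. Their poses are not given: they have to be found in the camera images.
- coupling: Nickel-grey gear coupling, loose, about 0.28 kg, upright on the ledge: round toothed rim 44 mm in diameter, 12 mm thick, and above it a plain round hub 26 mm in diameter up to 62 mm above the underside. Origin: centre of its underside; z up. Yaw does not matter. Swaps places with washer and collar. Grip the hub with the TCP 45 mm above the underside: the fingertips then clear the keeper strips.
- nest: Pinning nest, bolted down: aluminium plate 210 x 90 x 10 mm; origin under its centre, z up, +x the direction the coupling is slid (to the plunger). Open at -x. Two dark rails from x = -35 to +50 mm, inner faces at y = +-25 mm, with flared entry guides from x = -56 mm. At x = 56 to 98 mm a grey block, 32 mm wide, carries the plunger. Nothing is higher than 32 mm above the ledge.
- keepers (a point): Middle of the slot between the steel keeper strips at their entry edge (nest x = -35 mm), at the strips' underside, 25 mm above the ledge and 15 mm above the plate: the 12 mm rim passes below with 3 mm to spare. Strips lie on the rails to x = +50 mm, overhang inward to y = +-17 mm (slot 34 mm wide for the hub) and are 4 mm thick, top 29 mm above the ledge. Axes as the nest's.
- landing (a point): Point on top of the nest's plate (10 mm above the ledge) on the channel's centre line, in the open area before the rails, 97 mm before seat. Axes as the nest's: x points along the channel to the plunger.
- seat (a point): Point on top of the nest's plate where the centre of the coupling's underside is when the rim is fully home on both dowel pins. Axes as the nest's: x is the push direction.
- stop: The two fixed steel dowel pins, 8 mm in diameter and 14 mm tall, standing on the plate either side of the plunger (nest x = 43.9 mm, y = +-14 mm); the rim nests against both: the hard stop. Origin and axes the same as the nest's.
- nose (a point): Tip of the brass plunger, 10 mm in diameter with a round nose, on the channel's centre line between the pins, 6 mm above the plate; it moves with the plunger.
- plunger (a joint): Travel of the sprung plunger in m: 0 fully out, grows as it is pressed along the nest's +x. The rim meets the nose 10 mm before the seat, so it reads 0.010 when the coupling is home on the pins. Spring: 3 N at the first touch, 8 N at 0.010 (500 N/m).
- washer: Tan phenolic thrust washer, loose, 48 mm outside, 24 mm bore, 6 mm thick, lying flat; origin at the centre of its underside. Bystander.
- collar: Knurled steel collar, loose, a ring 40 mm outside, 20 mm bore, 18 mm tall; origin at the centre of its underside. Bystander.
- flange: Blue anodized motor flange, loose, 60 mm square plate 8 mm thick with a round boss to 18 mm; origin at the centre of its underside. Bystander.
- vblock: Small dark steel block, loose, 45 x 30 x 25 mm; origin at the centre of its underside. Bystander.
- bush: Brass bush, loose, 30 mm outside, 18 mm bore, 30 mm tall; origin at the centre of its underside. Bystander.
- wrench: Steel open-ended wrench, loose, lying flat at the left; origin under its middle. Bystander.
Mind the look-alikes: they are no part of the job. Of the things that look like the coupling, take the one that is farthest to the robot's right at the start.

How it is judged (in metres and radians):
On the way:
1. the coupling's rim is in the channel under the keeper strips, the plunger not yet pressed in (x of coupling in the frame of nest between -0.025 and 0.016 m and y of coupling in the frame of nest between -0.006 and 0.006 m and z of coupling in the frame of nest below 0.016 m and value of joint plunger below 0.004 m).
At the end, for the whole second after the job is handed in: The coupling is held by the fingers (more than 3 N between them) with its rim against the dowel pins (more than 1.5 N) and its axis within 4 mm of the seat, in the channel and upright within 0.12 rad, the plunger pressed in by more than 8.5 mm, all at rest, through the last second (value of joint plunger above 0.0085 m and horizontal distance between coupling and seat below 0.004 m and z of coupling in the frame of nest below 0.015 m and angle between coupling's own z axis and vertical below 0.12 rad and contact force between coupling and stop above 1.5 N and contact force between the fingers and coupling above 3 N and linear speed of coupling below 0.01 m/s); the arm keeps its last pose, push and grip.
It fails at once if the coupling is rammed against the dowel pins (over 60 N) (contact force between coupling and stop above 60 N).
It fails at once if another loose part is moved by more than 30 mm (distance of any of washer, collar, flange, vblock, bush, wrench from where it was at the start of the episode above 0.03 m).
It also fails if it takes over 42 s, if anything falls off the work surface, if the arm or the gripper's body presses on something with over 40 N, if the wrist force passes 120 N, or if a joint passes its speed limit or range.

## Working session

There is one attempt and no reset: what is moved stays moved. The work goes in short steps, Python scripts to look and compute and a shell command to move; the robot and the scene stay as the last step left them, time stands still between calls to the robot, and variables do not carry over. Pictures are saved under pics/ and viewed, about 8 in all and at most 12, crops included, and the job is handed in when it is done.

```bash
mkdir -p pics; ls
python3 - <<'E'
from cell import read_state, cams, manip
import cv2,numpy as np
for n in ("scene","side"):
    im=cams.camera(n); cv2.imwrite(f"pics/{n}0.png",im[:,:,::-1]); c=cams.get_calibration(n); print(n,{k:np.round(v,3).tolist() for k,v in c.items()})
im=cams.camera("wrist");cv2.imwrite("pics/wrist0.png",im[:,:,::-1])
a=cv2.imread("pics/scene0.png");cv2.imwrite("pics/v1.png",cv2.resize(a,(800,600)))
a=cv2.imread("pics/side0.png");cv2.imwrite("pics/v2.png",cv2.resize(a,(800,600)))
print(read_state())
E
```

```text
pics
scene {'vertical_fov': 46.212, 'cx': 264.306, 'cy': 192.377, 'R': [[-0.554, 0.832, 0.006], [0.432, 0.294, -0.853], [-0.711, -0.47, -0.522]], 't': [272.257, -203.753, 1664.221]}
side {'vertical_fov': 49.201, 'cx': 256.931, 'cy': 193.536, 'R': [[0.994, -0.107, -0.013], [-0.087, -0.727, -0.681], [0.064, 0.678, -0.732]], 't': [-570.93, 129.112, 955.552]}
{'clock': 0.15, 'joints': array([-1.38962417e+00,  3.00338073e-01,  1.52139888e+00, -1.69280867e-05,
        1.32069572e+00, -6.65838771e-02]), 'qd': array([ 0.00070876, -0.00217054, -0.00305048, -0.00086704,  0.00056819,
       -0.00016985]), 'effort': array([-1.24401249e-04, -5.31964159e+01, -3.52821386e+01,  7.07220286e-02,
        2.36295664e-02, -6.67346285e-05]), 'eef_pos': array([ 134.84746476, -533.0400103 ,  223.83637428]), 'eef_rot': array([-3.14075341e+00, -3.95285933e-05,  2.47760209e-01]), 'wrist_force': array([ 0.70345616,  1.02427416, -0.62566275]), 'moment': array([ 0.02124041, -0.01084518, -0.05091989]), 'finger_gap': 94.17539645504209}
```

View pics/v1.png

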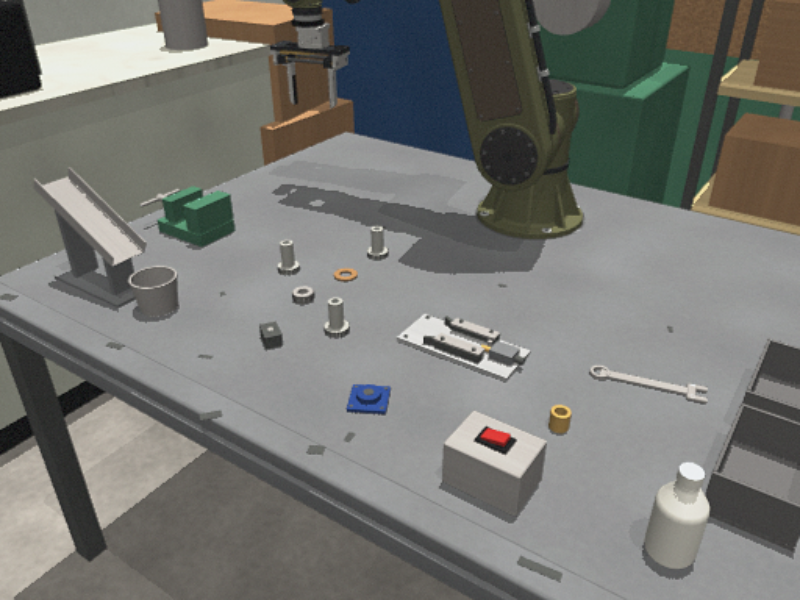

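View pics/v2.png

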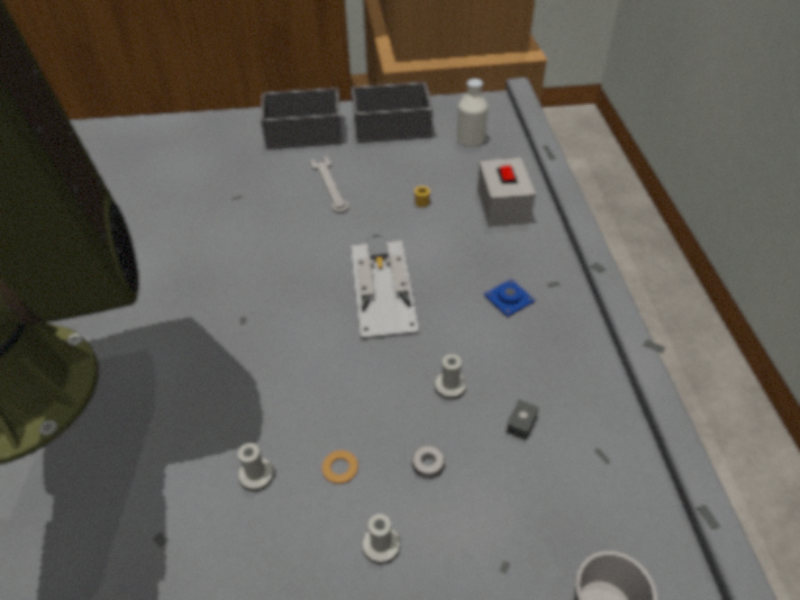

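Both views show three look-alike flanged parts. The candidates in the side view are at (255,470), (451,375) and (380,540), and the last is farthest to -y. The nest plate's corners in the side view are about (352,244), (405,241), (417,332) and (360,336), with the plunger at the top, so its +x is roughly +y.

```bash
cat > h.py <<'E'
import numpy as np,cv2
from cell import read_state,cams
def ray(c,u,v):
    f=192/np.tan(np.radians(c["vertical_fov"])/2);R=np.array(c["R"]);t=np.array(c["t"])
    d=R.T@np.array([(u-c["cx"])/f,(v-c["cy"])/f,1]);return -R.T@t,d/np.linalg.norm(d)
def onz(c,u,v,z):
    o,d=ray(c,u,v);return o+d*(z-o[2])/d[2]
def tri(c1,p1,c2,p2):
    o1,d1=ray(c1,*p1);o2,d2=ray(c2,*p2)
    s=np.linalg.lstsq(np.stack([d1,-d2],1),o2-o1,rcond=None)[0]
    a,b=o1+s[0]*d1,o2+s[1]*d2;return (a+b)/2,np.linalg.norm(a-b)
def proj(c,X):
    f=192/np.tan(np.radians(c["vertical_fov"])/2);p=np.array(c["R"])@np.array(X)+np.array(c["t"])
    return p[0]/p[2]*f+c["cx"],p[1]/p[2]*f+c["cy"]
def totool(s,P,yaw=None):
    """world target (mm) -> tool shift m"""
    from scipy.spatial.transform import Rotation as R
    return R.from_euler('xyz',s["eef_rot"]).inv().apply(np.array(P)-s["eef_pos"])/1000
E
python3 - <<'E'
from h import *
s=cams.get_calibration("side");c=cams.get_calibration("scene");k=1.5625
for n,ps,pc in [("target top",(379,520),(287,242)),("B",(250,452),(377,229)),("C",(452,361),(335,301)),("washer",(340,467),(345,274)),("collar",(429,456),(303,292))]:
    print(n,[np.round(x,1) for x in tri(s,np.array(ps)/k,c,np.array(pc)/k)])
for n,z,ps in [("rim",6,(381,543)),("nest",10,(352,244)),("n",10,(405,241)),("n",10,(417,331)),("n",10,(360,336))]:
    print(n,onz(s,*(np.array(ps)/k),z).round(1))
for pc in [(398,338),(510,376),(529,350),(427,317)]: print("scene nest",onz(c,*(np.array(pc)/k),10).round(1))
w=cams.get_calibration("wrist");print({a:np.round(b,3).tolist() for a,b in w.items()})
E
```

```text
target top [array([ 518. , -284.2,   61.7]), np.float64(1.5)]
B [array([ 365. , -175.6,   58.3]), np.float64(3.2)]
C [array([637.5, -65.4,  60. ]), np.float64(2.2)]
washer [array([ 472.7, -177.5,    1.2]), np.float64(2.5)]
collar [array([ 590.4, -183.2,   15.6]), np.float64(1.4)]
rim [ 518.6 -288.2    6. ]
nest [513.8 247.9  10. ]
n [606.9 244.5  10. ]
n [602.3  35.8  10. ]
n [514.3  36.1  10. ]
scene nest [608.   46.9  10. ]
scene nest [595.5 254.4  10. ]
scene nest [514.  248.4  10. ]
scene nest [524.2  52.2  10. ]
{'vertical_fov': 64.016, 'cx': 253.81, 'cy': 190.913, 'R': [[0.247, -0.969, -0.001], [-0.934, -0.238, 0.265], [-0.257, -0.065, -0.964]], 't': [-549.995, -28.9, 391.195]}
```

Run:
```python
from h import *
s=read_state();print(totool(s,[518,-285,170]),totool(s,[518,-285,170])*0.55)
w=cams.get_calibration("wrist");o=-np.array(w["R"]).T@np.array(w["t"]);print(o,totool(s,o))
```

```text
[ 0.43227815 -0.14645893  0.0539764 ] [ 0.23775298 -0.08055241  0.02968702]
[ 209.15312847 -514.63602369  384.40585558] [ 0.07655629  0.00024545 -0.16056672]
```

```bash
python3 -m handwheel '[[0.06,-0.02,0,4],[0.115,-0.04,0.01,8],[0.17,-0.058,0.02,12],[0.225,-0.077,0.03,14.2],[0.28,-0.095,0.035,14.2]]' 0 10; python3 -c "
from h import *
s=read_state();print(s['eef_pos'],s['eef_rot'],totool(s,[518,-285,170]))"
```

```text
clock: 0.78
eef_pos: [384.3, -370.8, 188.4]
eef_rot: [-3.14, 0.001, -0.001]
wrist_force: [0.4, -0.4, 0.4]
finger_gap: 94.0
[ 384.27140711 -370.78165808  188.3705572 ] [-3.14023491e+00  6.60802455e-04 -6.51949243e-04] [ 0.13368475 -0.08584392  0.01839879]
```

```bash
python3 -m handwheel '[[0.05,-0.03,0,0],[0.09,-0.06,0.01,0],[0.12,-0.08,0.018,0],[0.134,-0.086,0.018,0],[0.134,-0.086,0.018,0]]'
python3 - <<'E'
from h import *
im=cams.camera("wrist");cv2.imwrite("pics/w1.png",im[:,:,::-1]);s=read_state();w=cams.get_calibration("wrist")
print(s['eef_pos'],s['eef_rot']);print(proj(w,[518,-285,62]),proj(w,[518,-285,0]))
E
```

```text
clock: 1.4
eef_pos: [518.5, -284.9, 170.3]
eef_rot: [-3.14, 0.001, 0.0]
wrist_force: [-0.4, -0.1, -0.5]
finger_gap: 93.7
[ 517.89496404 -285.42983744  170.50843543] [-3.14039439e+00  7.67387265e-04 -8.46224627e-04]
(np.float64(252.94918271305326), np.float64(193.5358404376598)) (np.float64(253.15373482866372), np.float64(178.16614478231307))
```

View pics/w1.png

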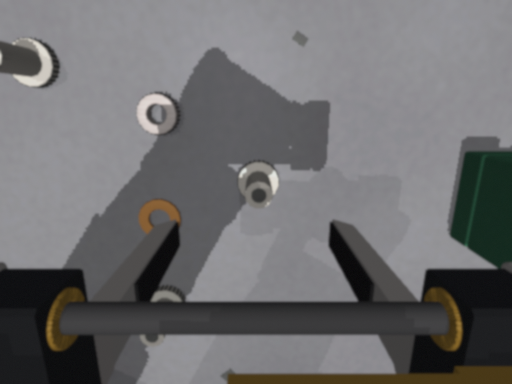

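The wrist view shows the target centred, with its hub top at (259,195) and its rim at about (259,183). The washer and collar are clear to the left.

Run:
```python
from h import *
s=read_state();w=cams.get_calibration("wrist");g=cv2.cvtColor(cv2.imread("pics/w1.png"),6)
c=onz(w,259,195,62);print(c,onz(w,259,182.5,12))
b=(g[150:215,225:295]>140).astype('uint8');n,l,st,ce=cv2.connectedComponentsWithStats(b)
for i in range(1,n):
    if st[i,4]>60:print(st[i]+[225,150,0,0,0],ce[i]+[225,150])
print(totool(s,[c[0],c[1],45]))
```

```text
[ 516.6160091  -290.51682503   62.        ] [ 516.03013335 -291.28692493   12.        ]
[239 164  56  31 600] [271.66333333 174.43      ]
[-0.00117834  0.00523846  0.12550319]
```

```bash
python3 -m handwheel '[[-0.001,0.005,0.03,0],[-0.001,0.005,0.07,0],[-0.001,0.005,0.105,0],[-0.001,0.005,0.12,0],[-0.001,0.005,0.1255,0]]' && python3 -m handwheel '[[0,0,0,0],[0,0,0,0],[0,0,0,0],[0,0,0,0],[0,0,0,0]]' 1 30
```

```text
clock: 2.08
eef_pos: [516.5, -290.9, 45.2]
eef_rot: [-3.14, 0.001, -0.002]
wrist_force: [-0.3, -0.6, 0.8]
finger_gap: 93.8
clock: 2.7
eef_pos: [516.5, -290.9, 45.3]
eef_rot: [-3.141, 0.001, -0.002]
wrist_force: [0.5, 0.3, -0.0]
finger_gap: 47.7
```

```bash
python3 -m handwheel '[[0,0,0,0],[0,0,0,0]]'
python3 - <<'E'
from h import *
s=read_state();print(s['eef_pos'],s['eef_rot'],totool(s,[560,20,130]))
E
```

```text
clock: 2.95
eef_pos: [516.5, -290.9, 45.3]
eef_rot: [-3.14, 0.001, -0.002]
wrist_force: [-1.5, 2.1, 0.6]
finger_gap: 27.7
[ 516.53546475 -290.86279293   45.31055512] [-3.14044188e+00  5.82050199e-04 -1.67089898e-03] [ 0.04289575 -0.31103227 -0.08435655]
```

```bash
python3 -m handwheel '[[0,0,0,0],[0,0,0,0],[0,0,-0.005,0],[0,0,-0.03,0],[0,0,-0.06,0]]' && python3 -m handwheel '[[0,-0.01,-0.03,0],[0,-0.05,-0.05,0],[0,-0.1,-0.06,0],[0,-0.15,-0.06,0],[0,-0.2,-0.06,0]]'; python3 -c "
from h import *
s=read_state();print(totool(s,[480,130,170]),s['finger_gap'])"
```

```text
clock: 3.58
eef_pos: [516.2, -290.8, 105.7]
eef_rot: [-3.14, 0.002, -0.002]
wrist_force: [0.3, 0.9, -2.5]
finger_gap: 25.7
clock: 4.2
eef_pos: [516.4, -89.4, 166.5]
eef_rot: [-3.14, 0.001, -0.002]
wrist_force: [1.2, -0.6, -2.1]
finger_gap: 25.3
[-0.03683369 -0.21929671 -0.00308357] 25.310565120970814
```

```bash
python3 -m handwheel '[[-0.01,-0.05,0,0],[-0.02,-0.1,0,0],[-0.03,-0.15,0,0],[-0.035,-0.2,0,0],[-0.037,-0.22,0,0]]'; python3 -m handwheel '[[0,0,0,0],[0,0,0,0]]'
python3 - <<'E'
from h import *
im=cams.camera("wrist");cv2.imwrite("pics/w2.png",im[:,:,::-1]);s=read_state();w=cams.get_calibration("wrist")
np.savez("w2.npz",**w);print(s['eef_pos'],s['eef_rot'])
cv2.imwrite("pics/w2b.png",cv2.resize(im[:,:,::-1],(800,600),interpolation=cv2.INTER_CUBIC))
E
```

```text
clock: 4.82
eef_pos: [479.2, 132.9, 167.2]
eef_rot: [-3.14, 0.001, 0.0]
wrist_force: [0.8, 0.1, -1.4]
finger_gap: 25.6
clock: 5.08
eef_pos: [479.3, 132.3, 167.3]
eef_rot: [-3.14, 0.001, 0.0]
wrist_force: [0.2, -0.2, -1.7]
finger_gap: 25.6
[479.33158403 132.09345095 167.24503118] [-3.13983814e+00  1.15847222e-03 -5.03749024e-04]
```

View pics/w2b.png

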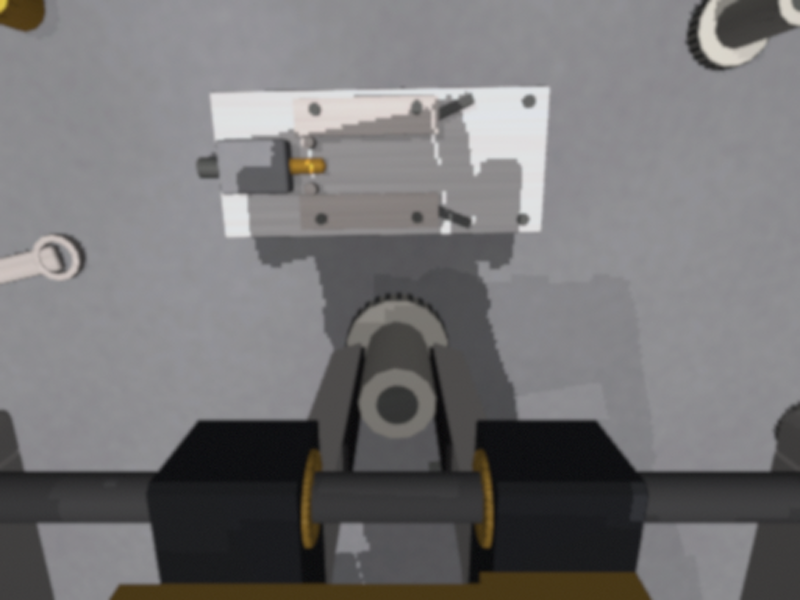

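The wrist view shows the nest plate's top corners at (210,93), (549,87), (541,231) and (227,238), out of 800x600. The plunger is at the left and the open end at the right (-y). The coupling is held upright with its hub top at (397,404).

Run:
```python
from h import *
w=dict(np.load("w2.npz"));k=1.5625
P=np.array([onz(w,(u+.5)/k-.5,(v+.5)/k-.5,10)[:2] for u,v in [(210,93),(549,87),(541,231),(227,238)]]);print(P.round(1))
L=np.linalg.norm(P-np.roll(P,-1,0),axis=1);print(L)
# local: +x to plunger. side? order: (+105,s),( -105,s),(-105,-s),(+105,-s); world +x side = nest -y
Q=np.array([[105,-45],[-105,-45],[-105,45],[105,45.]])
c=P.mean(0);H=Q.T@(P-c);U,S,V=np.linalg.svd(H);R=(U@V).T
print("centre",c,"yaw",np.degrees(np.arctan2(R[1,0],R[0,0])),"res",(c+Q@R.T-P).round(1))
loc=lambda u,v,z:(R.T@(onz(w,(u+.5)/k-.5,(v+.5)/k-.5,z)[:2]-c)).round(1)
print("nose",loc(325,166,16),"pins top",loc(312,143,24),loc(314,188,24),"strip inner edges",[loc(u,v,29) for u,v in [(435,132),(320,134),(435,193),(305,195)]],"strip outer",[loc(*a,29) for a in [(295,96),(437,95),(303,230),(441,228)]])
print("screws",[loc(*a,29) for a in [(315,109),(417,107),(321,219),(417,217)]], "plate screws",[loc(*a,10) for a in [(529,101),(522,219)]])
s=read_state()
print("hub",onz(w,397/k,404/k,s['eef_pos'][2]+17))
```

```text
[[599.3 246.8]
 [602.9  38.9]
 [514.9  36.6]
 [510.  244.7]]
[207.9629285   88.02943792 208.09028336  89.34597215]
centre [556.75968531 141.74431633] yaw 91.19116395405304 res [[ 0.2  0.9]
 [ 1.1 -1.2]
 [-0.9 -0.8]
 [-0.4  1.1]]
nose [35.2 -0.1] pins top [ 41.1 -13.6] [41.6 12.9] strip inner edges [array([-32.7, -18.1]), array([ 35.1, -18.3]), array([-32.7,  17.1]), array([46.5, 16.7])] strip outer [array([ 48.3, -39.4]), array([-33.8, -38.3]), array([49.2, 37.9]), array([-36.5,  38.4])]
screws [array([ 37.2, -32.2]), array([-22.2, -32. ]), array([37.6, 31.4]), array([-21.6,  31.3])] plate screws [array([-92. , -36.2]), array([-91.3,  36. ])]
hub [480.30328218 131.46408632 184.24503118]
```

```bash
python3 -m handwheel '[[0.03,0.025,0,-1.2],[0.06,0.05,0,-1.2],[0.079,0.068,0.02,-1.2],[0.079,0.068,0.06,-1.2],[0.079,0.068,0.08,-1.2]]';python3 -m handwheel '[[0,0,0,0],[0,0,0,0]]';  python3 - <<'E'
from h import *
im=cams.camera("wrist");cv2.imwrite("pics/w3b.png",cv2.resize(im[:,:,::-1],(800,600),interpolation=cv2.INTER_CUBIC));s=read_state();w=cams.get_calibration("wrist")
np.savez("w3.npz",**w);print(s['eef_pos'],s['eef_rot'],totool(s,[558.2,64,56.3]))
E
```

```text
clock: 5.75
eef_pos: [557.6, 62.6, 84.9]
eef_rot: [-3.14, 0.004, 0.018]
wrist_force: [0.7, -0.2, -1.7]
finger_gap: 25.6
clock: 6.0
eef_pos: [558.0, 62.0, 85.8]
eef_rot: [-3.14, 0.003, 0.018]
wrist_force: [0.6, -0.2, -1.9]
finger_gap: 25.6
[558.12369263  62.25005916  86.01544394] [-3.13989256e+00  2.12108542e-03  1.77925806e-02] [ 0.00017046 -0.00169779  0.02971808]
```

View pics/w3b.png

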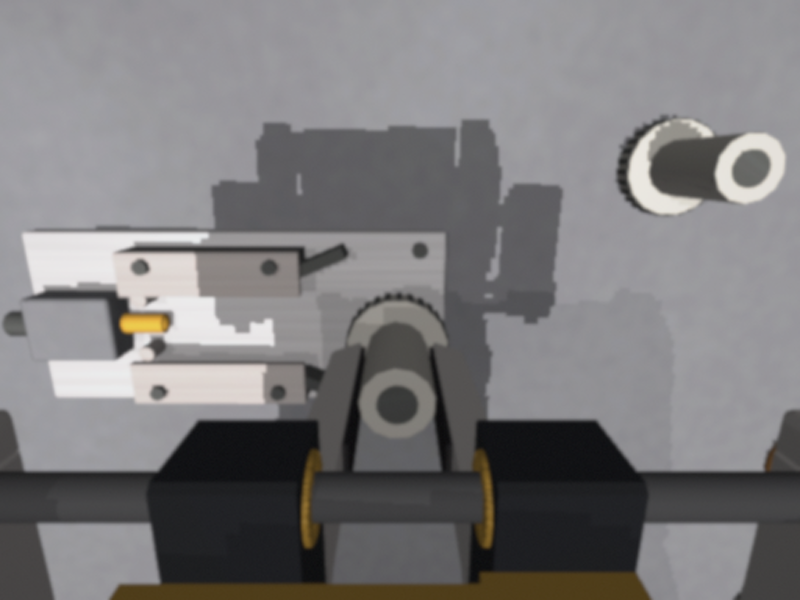

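The held coupling hangs over the open end. The strip inner edges are at rows 296 and 363, and the strip screws are at (139,268), (269,267), (158,392) and (278,392). The hub top is at (397,404).

Run:
```python
from h import *
w=dict(np.load("w3.npz"));k=1.5625
p=lambda u,v,z:onz(w,(u+.5)/k-.5,(v+.5)/k-.5,z)[:2].round(1)
print("screw",[p(*a,29) for a in [(139,268),(158,392),(269,267),(278,392)]],"inner",p(300,296,29),p(300,363,29),"outer",p(300,248,29),p(305,403,29),"nose",p(168,324,16),"hub",p(397,404,103))
print("rim centre edge top/back",p(397,293,52.7))
```

```text
screw [array([587.1, 181.7]), array([524.3, 180. ]), array([588.8, 121.5]), array([525.5, 120.3])] inner [575.2 107.7] [541.2 108.9] outer [597.9 106.9] [519.7 107.1] nose [555.6 177.7] hub [559.2  61.7]
rim centre edge top/back [583.8  62.3]
```

```bash
python3 -m handwheel '[[0,-0.001,0.012,0],[0,-0.002,0.024,0],[0,-0.002,0.0297,0],[0,-0.002,0.0297,0]]';python3 -m handwheel '[[0,-0.012,0,0],[0,-0.024,0,0],[0,-0.036,0,0],[0,-0.046,0,0],[0,-0.05,0,0]]'
```

```text
clock: 6.55
eef_pos: [557.9, 64.3, 55.8]
eef_rot: [-3.14, 0.003, 0.018]
wrist_force: [0.8, -0.5, -2.6]
finger_gap: 25.6
clock: 7.18
eef_pos: [556.9, 115.2, 56.0]
eef_rot: [-3.14, 0.003, 0.019]
wrist_force: [0.8, -0.5, -1.6]
finger_gap: 25.4
```

```bash
python3 -m handwheel '[[0,-0.01,0,0],[0,-0.02,0,0],[0,-0.027,0,0],[0,-0.03,0,0],[0,-0.03,0,0]]'
python3 - <<'E'
from h import *
im=cams.camera("wrist");cv2.imwrite("pics/w4b.png",cv2.resize(im[:,:,::-1],(800,600),interpolation=cv2.INTER_CUBIC));print(read_state()['eef_pos'])
E
```

```text
clock: 7.8
eef_pos: [556.4, 145.2, 56.0]
eef_rot: [-3.14, 0.003, 0.019]
wrist_force: [-0.2, 0.3, -2.8]
finger_gap: 25.6
[556.34943074 145.03605533  55.9651436 ]
```

View pics/w4b.png

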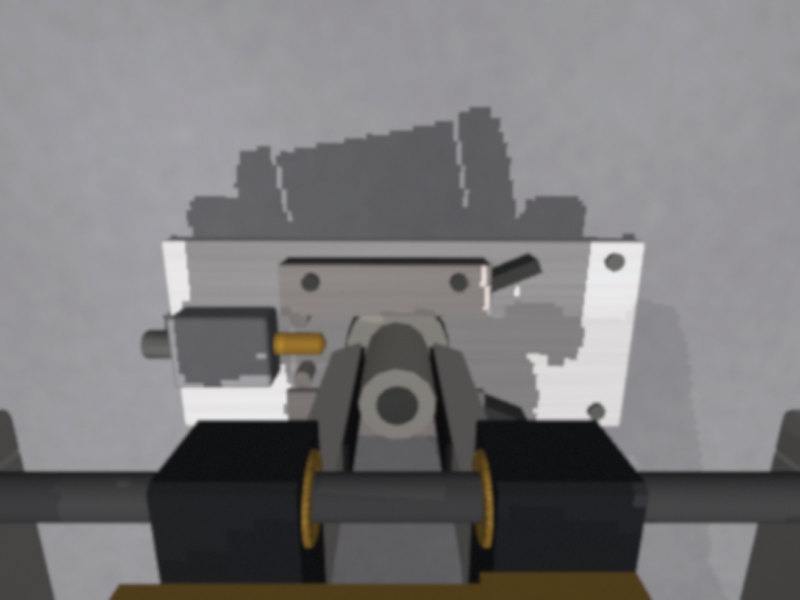

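The rim is under the strips. The plunger nose tip at column 325 is still about 22 px short of the rim edge at 347, roughly 8 mm. From here I'll push on in small steps and watch the force.

```bash
python3 -m handwheel '[[0,-0.003,0,0],[0,-0.006,0,0],[0,-0.009,0,0],[0,-0.012,0,0],[0,-0.012,0,0]]' - 45;  python3 -m handwheel '[[0,-0.001,0,0],[0,-0.002,0,0],[0,-0.003,0,0],[0,-0.003,0,0]]'
```

```text
clock: 8.48
eef_pos: [556.2, 156.9, 56.0]
eef_rot: [-3.141, 0.003, 0.019]
wrist_force: [0.4, -3.7, -1.4]
finger_gap: 25.3
clock: 8.98
eef_pos: [556.1, 159.9, 56.0]
eef_rot: [-3.141, 0.003, 0.019]
wrist_force: [-0.4, -5.5, -2.4]
finger_gap: 25.4
```

```bash
python3 -m handwheel '[[0,-0.001,0,0],[0,-0.002,0,0],[0,-0.003,0,0],[0,-0.003,0,0]]';python3 -m handwheel '[[0,-0.0005,0,0],[0,-0.001,0,0],[0,-0.001,0,0]]'
```

```text
clock: 9.48
eef_pos: [556.0, 162.6, 56.0]
eef_rot: [-3.141, 0.003, 0.019]
wrist_force: [0.1, -7.1, -1.3]
finger_gap: 25.3
clock: 9.85
eef_pos: [556.1, 163.3, 56.0]
eef_rot: [3.141, 0.003, 0.019]
wrist_force: [0.2, -7.5, -1.6]
finger_gap: 25.4
```

```bash
for i in 1 ; do python3 -m handwheel '[[0,-0.0005,0,0],[0,-0.001,0,0],[0,-0.001,0,0]]';done; python3 -m handwheel '[[0,-0.0005,0,0],[0,-0.001,0,0],[0,-0.001,0,0]]'
```

```text
clock: 10.22
eef_pos: [556.0, 163.9, 56.0]
eef_rot: [3.141, 0.003, 0.019]
wrist_force: [-0.3, -7.3, -1.1]
finger_gap: 25.7
clock: 10.6
eef_pos: [556.1, 164.5, 56.0]
eef_rot: [3.14, 0.003, 0.019]
wrist_force: [0.8, -7.4, -0.3]
finger_gap: 25.1
```

```bash
python3 -m handwheel '[[0,-0.0005,0,0],[0,-0.001,0,0],[0,-0.001,0,0]]'; python3 -m handwheel '[[0,-0.0005,0,0],[0,-0.001,0,0],[0,-0.001,0,0]]'
```

```text
clock: 10.98
eef_pos: [556.0, 165.0, 56.0]
eef_rot: [3.139, 0.003, 0.019]
wrist_force: [0.7, -7.9, -1.1]
finger_gap: 25.8
clock: 11.35
eef_pos: [556.1, 165.2, 56.1]
eef_rot: [3.138, 0.004, 0.019]
wrist_force: [-0.9, -10.2, 0.5]
finger_gap: 25.4
```

```bash
python3 -m handwheel '[[0,-0.0005,0,0],[0,-0.001,0,0],[0,-0.001,0,0]]'; python3 -m handwheel '[[0,-0.0005,0,0],[0,-0.001,0,0],[0,-0.001,0,0]]'
```

```text
clock: 11.72
eef_pos: [556.1, 165.3, 56.1]
eef_rot: [3.136, 0.004, 0.019]
wrist_force: [0.1, -10.8, 0.2]
finger_gap: 25.5
clock: 12.1
eef_pos: [556.1, 165.4, 56.1]
eef_rot: [3.135, 0.004, 0.019]
wrist_force: [-1.2, -11.5, -0.9]
finger_gap: 25.3
```

```bash
python3 -m handwheel '[[0,-0.001,0,0],[0,-0.0015,0,0],[0,-0.0015,0,0],[0,-0.0015,0,0]]'
python3 - <<'E'
from h import *
f=[]
for i in range(4):
    im=cams.camera("wrist");s=read_state();f.append(s['wrist_force'])
print(np.mean(f,0),s['eef_pos'],s['eef_rot'],s['finger_gap'],s['moment'])
cv2.imwrite("pics/w5b.png",cv2.resize(im[:,:,::-1],(800,600),interpolation=cv2.INTER_CUBIC))
E
```

```text
clock: 12.6
eef_pos: [556.2, 165.6, 56.2]
eef_rot: [3.133, 0.004, 0.019]
wrist_force: [-0.7, -14.5, 1.2]
finger_gap: 25.3
[ -0.58794513 -13.91758499   0.67191817] [556.148417   165.57854996  56.15101831] [3.13263119 0.00449726 0.01878689] 25.460009371750456 [-2.96676172  0.04252446  0.04308087]
```

View pics/w5b.png

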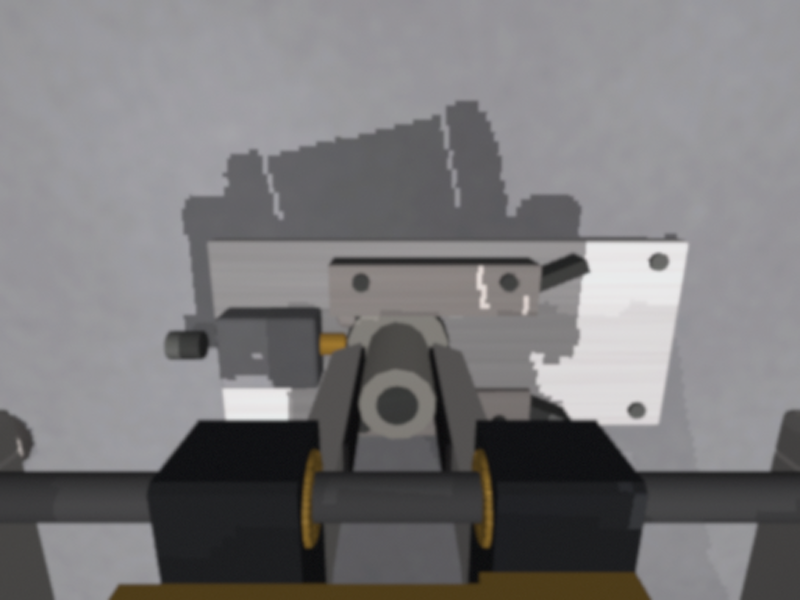

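The plunger's tail rod now sticks out well behind the block, and the rim meets the nose between the pins. TCP y is 165.5, which matches first touch plus 10 mm. The wrist force of 14 N is more than the 8 N spring, so about 6 N is on the pins.

Run:
```python
from cell import read_state,manip
print(manip.sign_off());s=read_state();print(s['clock'],s['eef_pos'],s['wrist_force'],s['finger_gap'])
```

```text
the job is handed in; nothing more can be done
None
the job is handed in; nothing more can be done
```

I gripped the coupling farthest to the robot's right by its hub and slid its rim in under the keeper strips. I paused there with the plunger still out, pushed it home in small steps, and handed the job in at about 12.8 s with the gripper still holding and pushing.

**Last checks before handing in:**
- **Seat:** TCP y stopped rising at 165.5 mm. That agrees with first touch at about 155.4 mm plus the 10 mm of plunger travel.
- **Push on the pins:** the wrist force was about 14 N against the 8 N spring, so I infer roughly 6 N on the pins. The highest wrist-force reading was 14.5 N, so there was no ramming.
- **Grip and tilt:** the grip was set to 45 N with the fingers 25.5 mm apart on the 26 mm hub. Tool tilt was about 0.01 rad.
- **Picture:** the last wrist view showed the plunger's tail rod pushed out. I saw no contact with any other part, though I did not re-measure their positions.

**Small disagreements:** the nest length measured 208 mm instead of 210 mm, and the two estimates of the nest's position along the slide differed by about 2 mm. I used force to find the end stop because of this. By the TCP height, the underside rides just under 1 mm above the plate, which is within the limit.

No verdict was reported, and the state could not be read after handing in, so the final held second is unconfirmed.

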